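# Swing a bitumen sample under the penetrometer needle and lock it

## Robot

A 6-joint arm with a two-finger parallel gripper is mounted at the origin on a cart in front of the work surface, level with it; the furniture and walls round the work are solid. World frame = base frame: x ahead of the robot, y to its left, z up, the work surface at z = 0. Lengths are in mm, angles in rad, forces in N, time in s.
With the tool pointing down it reaches from about 275 to 825 mm from the base axis. Payload 4.9 kg.
Tool frame: the origin (TCP) lies at the very end of the fingers, on their centre line; the grasp point (between the pads) lies 19 mm behind it; z points along the fingers, y is the line along which they close (so a half turn about z gives the same grasp; the last joint's range is limited). The gripper opens to 85 mm and grips with 20 to 120 N. Pads are 22 mm wide; open, the fingers measure 114 mm over their backs; the gripper's body (76 mm by 85 mm) begins 54 mm behind the grasp point. The pads swing forward as they close: fully open they stand 13 mm farther back than shut.
Start: joints at [1.03, 0.326, -0.193, 1.052, 0, 1.437], TCP at [217.616, 505.135, 192.981] pointing down, gripper open.
Joint ranges: [-2.65, 2.65], [-0.97, 1.79], [-1.3, 1.35], [-1.93, 2.1], [-1.47, 1.37], [-3.14, 3.14]. Speed limits (rad/s): [2.57, 2.57, 3.14, 3.14, 3.14, 3.14].

## Interface

Orientations are given as [roll, pitch, yaw] about the fixed x, y, z axes, in that order (R = Rz(yaw) Ry(pitch) Rx(roll)).
In Python, from bench import bot, solve_ik, imaging gives the robot as it stands. Calls block until the motion is done:
- bot.move_ptp(position, orientation): joint-space move of the TCP to a pose.
- bot.movel(position, rot=None, max_speed=150, threshold=None): straight line of the TCP; rot=None keeps the orientation; max_speed is the mean speed in mm/s. With threshold (N) it stops when the force on the tool has changed by that much, and returns True; else False.
- bot.move_j(angles): joint-space move.
- bot.grip(opening, effort=None): opening from 0.0 (shut) to 1.0 (fully open); effort is the grip in N (None keeps the last); returns when the fingers have stopped.
- bot.dwell(seconds).
- solve_ik(position, orientation): joint angles nearest the present ones, or None.
- bot.get_state(): the state.
- imaging.capture(name): name is "side" or "top"; returns the picture (384x512x3 uint8, blue, green, red); there is no depth.
- imaging.camera_model(name): a dict with "K" (3x3 intrinsics, pixels), "position" and "rotation" of the camera in the world. Camera axes: x right, y up, looking along -z (the intrinsics and any distortion apply to the point x, -y, -z); pixel columns grow to the right and rows downward; lengths in mm; the calibration is good to about 2 mm. A picture is of the moment at which its call begins. camera_model takes no time and is no camera call.
A pose or a line that the arm cannot do raises bot.IKError and nothing moves.
- bot.sign_off(): hands the job in; it is judged then, once.
The state is a dict: "t": time; "qpos": joint angles; "joint_velocities": joint speeds; "effort": joint torques, N m; "tcp_pos": TCP position; "orientation": TCP orientation; "contact_force": force on the tool from outside, world axes, zero at the start; "wrist_torque": the same for the moment, N m; "opening": opening from 0.0 (shut) to 1.0 (fully open); "gripper_force": force on a finger pad.
Only numpy, scipy, OpenCV 4.12 (cv2) and the standard library are available. Lean on these libraries where they do the work, as an engineer would, in place of code of your own. Each camera call takes 0.05 s, during which the arm holds its last target. There are 200 camera calls.

## Task

Set the small open tin of black bitumen level in the cup of the penetrometer's swing arm while the arm is still locked in its loading notch. Then pull the red index ring up, swing the arm anticlockwise (seen from above) with the tin in it and let the ring go, so that its pin drops fully home in the next notch and the arm is locked with the tin under the needle. That notch is adjustable and must be found by feel: never force the arm against its pin, do not touch the needle, leave the other things where they stand and keep the tin upright.

Things in the scene. Friction and masses are not known exactly. Their poses are not given: they have to be found in the camera images.
- penetrometer: grey and white needle penetrometer, fixed: round foot 244 mm wide, 10 mm high, a tongue to its +x carrying a column (at x=185 mm, top z=243) and a head with a dial (x=90 to 205, y=-50 to 31, z=147 to 228 mm). Origin: under the foot's centre, on the arm's upright pivot axis; x to the column. Notch plates on the foot: loading (steel) top z=28, needle side (brass) z=26 mm, 64 to 116 mm from the pivot
- swing_arm (a joint): angle (rad) of the blue swing arm, 0 locked in the loading notch, growing anticlockwise seen from above; stops at -0.10 and 1.54. The needle notch lies somewhere from 1.06 to 1.38: its plate is re-clamped for each test, to meet a fresh spot, and not measured. Turning needs about 1.2 N at the ring, some 1.5 N more while the pin slides on a plate
- index_ring (a joint): lift (m) of the red index ring on its spring: 0 with the pin fully home in a notch, 0.018 at the upper stop. The 10 mm pin with chamfered nose leaves the loading notch above 0.014 and rides on the needle-side plate at 0.012. Notches are 12 mm wide. Let go, it snaps down by itself over a notch. Spring 6 N at 0 to 11.5 N at the stop
- ring_grip (a point): middle of the red knurled pull ring: an upright cylinder, 26 mm wide, 22 mm high, so from 11 mm below to 11 mm above this point. It does not turn on the arm. It stands 100 mm from the pivot, on the other side of it than the cup, 81 mm over the bench when home, on a steel sleeve 22 mm wide; top of the arm 37 mm below this point (when home)
- cup_floor (a point): centre of the inner floor of the aluminium cup on the other end of the arm, 118 mm from the pivot, 40 mm over the bench. Round, inside 62 mm wide, wall 13 mm high with a flared mouth 77 mm wide outside. At loading it hangs at -70 degrees from the penetrometer's x axis, 136 mm from the needle; at the needle it is at about 0 degrees
- sample: loose open aluminium tin filled with set black bitumen, 58 mm wide, 36 mm high, about 0.16 kg; origin in the centre of its underside, z up
- needle: fixed steel needle with a brass weight under the head; fragile. Its origin lies on the bench below the needle, 118 mm from the pivot; the needle's tip is at z=88 mm, 12 mm above the tin when that stands in the cup; the head is above it
- weight_100: bystander: small brass weight, 28 mm wide, 38 mm high, origin under its centre
- weight_200: bystander: brass weight, 35 mm wide, 48 mm high, origin under its centre
- tin_c: bystander: lidded pale metal tin, 66 mm wide, 40 mm high, origin under its centre
- tin_d: bystander: lidded pale metal tin, 66 mm wide, 40 mm high, origin under its centre
- thermometer: bystander: yellow stem thermometer lying on the bench near its front edge, 209 x 22 x 18 mm, origin under its centre
- beaker: bystander: glass beaker, 60 mm wide, 72 mm high, origin under its centre

How it is judged:
By the outcome, as a careful person would: the job done as asked, in the order asked, and still so for the second after the job is handed in, with the robot touching nothing.
It also fails if it takes over 64 s, if anything falls off the work surface, if the arm or the gripper's body presses on something with over 40 N, if the wrist force passes 120 N, or if a joint passes its speed limit or range.

## Working session

There is one attempt and no reset: what is moved stays moved. The work goes in short steps, each a Python script; the robot and the scene stay as the last script left them, time stands still between calls to the robot, and variables do not carry over. Pictures are saved under pics/ and viewed, at most 10 in all, crops included, and the job is handed in when it is done.

```bash
mkdir -p pics; ls
python3 - <<'E'
from bench import bot, solve_ik, imaging
import cv2
for n in("top","side"):
    im=imaging.capture(n); cv2.imwrite(f"pics/{n}0.png",cv2.resize(im,(800,600),interpolation=cv2.INTER_CUBIC))
    cv2.imwrite(f"raw_{n}0.png",im)
    print(n,imaging.camera_model(n))
print(bot.get_state())
E
```

```text
pics
top {'K': array([[372.30117978,   0.        , 255.27118597],
       [  0.        , 372.30117978, 198.09515836],
       [  0.        ,   0.        ,   1.        ]]), 'position': array([ 471.36756466,    7.12638267, 1234.65105504]), 'rotation': array([ 0.06323464, -0.01471585, -1.55439732])}
side {'K': array([[453.20790324,   0.        , 248.60609949],
       [  0.        , 453.20790324, 193.5528748 ],
       [  0.        ,   0.        ,   1.        ]]), 'position': array([ 818.21454594, 1140.03234706,  628.21627525]), 'rotation': array([ 1.14457904e+00, -2.50021024e-03,  2.88537904e+00])}
{'t': 0.1, 'qpos': array([ 1.02979049e+00,  3.26903246e-01, -1.93495865e-01,  1.05200696e+00,
       -1.12639133e-05,  1.43660391e+00]), 'joint_velocities': array([ 0.00050151, -0.00327839,  0.00260105,  0.00174571,  0.00111612,
       -0.00192239]), 'effort': array([ 2.77715753e-04, -4.44239724e+01,  2.63038319e+01,  7.85738113e-03,
       -1.39586505e-04, -3.52322979e-05]), 'tcp_pos': array([217.30697738, 504.60299289, 192.25741375]), 'orientation': array([-3.13999587e+00, -2.04205530e-04,  2.73477907e+00]), 'contact_force': array([ 0.0818474 , -0.62368969,  0.69035316]), 'wrist_torque': array([0.01617003, 0.00111908, 0.01315532]), 'gripper_force': 0.0, 'opening': 0.9991058023657021}
```

View pics/top0.png

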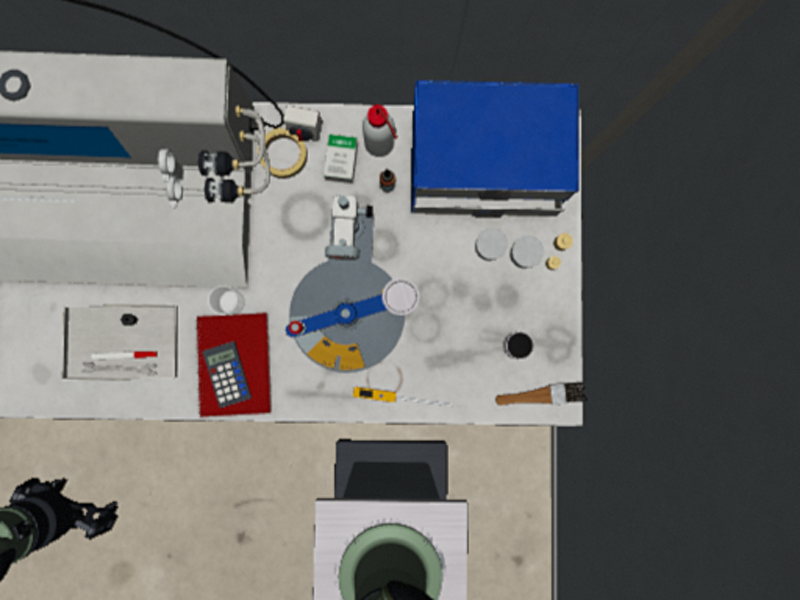

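View pics/side0.png

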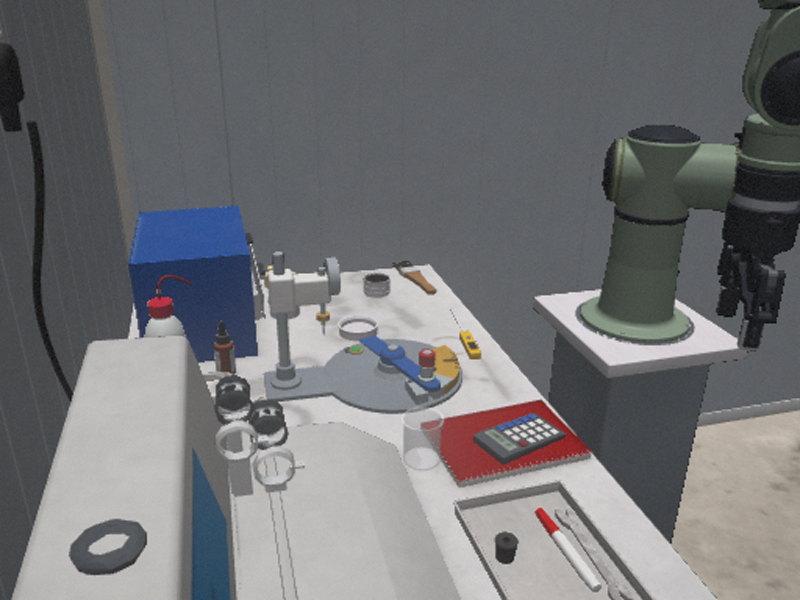

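The top view shows the pivot at about (346,313), the cup at (400,297), the ring at (295,328) and the sample at (519,345). In the side view the ring is at (427,358). I'll enlarge both for exact pixels.

```bash
cat > h.py <<'E'
import numpy as np, cv2
from scipy.spatial.transform import Rotation as R
from bench import bot, solve_ik, imaging
def cam(n):
    m=imaging.camera_model(n); return m["K"],np.array(m["position"]),R.from_euler("xyz",m["rotation"]).as_matrix()
def w(n,u,v,z):
    K,p,r=cam(n); d=r@(np.array([1,-1,-1])*(np.linalg.inv(K)@[u,v,1])); return p+d*(z-p[2])/d[2]
def px(n,P):
    K,p,r=cam(n); c=(r.T@(np.array(P)-p))*[1,-1,-1]; q=K@c; return q[:2]/q[2]
E
python3 - <<'E'
import cv2
a=cv2.imread("raw_top0.png")[115:265,165:365]; cv2.imwrite("pics/top0c.png",cv2.resize(a,(800,600),interpolation=cv2.INTER_CUBIC))
a=cv2.imread("raw_side0.png")[150:285,160:340]; cv2.imwrite("pics/side0c.png",cv2.resize(a,(800,600),interpolation=cv2.INTER_CUBIC))
E
```

```text
(no output)
```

View pics/top0c.png

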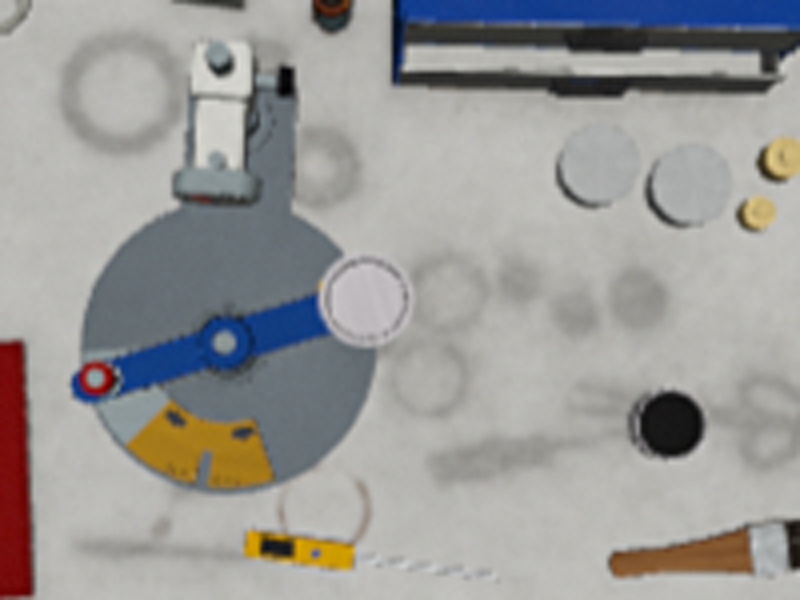

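View pics/side0c.png

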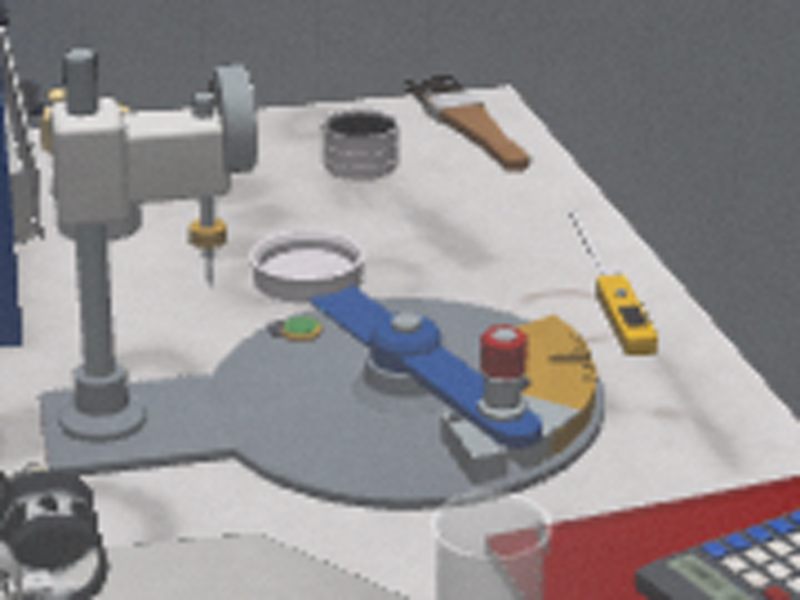

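The enlarged top view shows the ring top at (95,378), cup centre at (366,299), hub at (226,342), sample top at (671,425) and the brass notch slit at (205,468). In the side crop the ring top is at (504,335), the sample top at (361,126) and the needle tip at (210,287).

Run:
```python
from h import *
np.set_printoptions(precision=1,suppress=True)
t=lambda x,y,z:w("top",165+x/4-.4,115+y/4-.4,z)
s=lambda x,y,z:w("side",160+x/4.444-.4,150+y/4.444-.4,z)
ring=t(95,378,92);cup=t(366,299,53);samp=t(671,425,36);slot=t(205,468,26);foot=t(229.5,345,10)
for n,p in dict(ring=ring,cup=cup,samp=samp,slot=slot,foot=foot,hub=t(226,342,60),
  ringS=s(504,335,92),cupS=s(307,258,53),sampS=s(361,126,36),needS=s(210,287,88),slotS=s(574,357,26),hubS=s(408,320,60)).items(): print(n,p)
d=cup-ring;print(np.hypot(*d[:2]),np.degrees(np.arctan2(d[1],d[0])))
piv=ring+d*100/218;print("pivot",piv)
a=slot-piv;b=ring-piv;print("slot r",np.hypot(*a[:2]),"angle",np.arctan2(a[1],a[0])-np.arctan2(b[1],b[0]))
print(bot.get_state()['tcp_pos'])
```

```text
ring [506.7 195.8  92. ]
cup [574.4 -11.2  53. ]
samp [ 478.4 -258.9   36. ]
slot [437.6 116.1  26. ]
foot [538.2  99.8  10. ]
hub [537.8  98.8  60. ]
ringS [506.8 195.6  92. ]
cupS [576.   -4.5  53. ]
sampS [ 479.3 -252.7   36. ]
needS [654.5  88.7  88. ]
slotS [435.3 117.2  26. ]
hubS [538.3 106.8  60. ]
217.85244985926596 -71.88312387899018
pivot [537.8 100.9  74.1]
slot r 101.35351019567484 angle 1.1032644436279049
[217.3 504.6 192.3]
```

Run:
```python
from h import *
Y=np.pi-.3; o=[np.pi,0,Y]
sx,sy=478.6,-258
bot.move_ptp([400,-20,220],o); bot.move_ptp([sx,sy,110],o)
print(bot.movel([sx,sy,14],max_speed=110,threshold=6))
bot.grip(0.3,effort=30); s=bot.get_state(); print(s['t'],s['tcp_pos'],s['opening'],s['gripper_force'],s['contact_force'])
bot.movel([sx,sy,120]); s=bot.get_state(); print(s['t'],s['tcp_pos'],s['opening'],s['gripper_force'],s['contact_force'])
im=imaging.capture("side"); a=im[130:250,160:320]; cv2.imwrite("pics/side1.png",cv2.resize(a,(800,600),interpolation=cv2.INTER_CUBIC))
```

```text
False
4.7917 [ 478.57878548 -258.00565229   14.00548669] 0.3000260369111519 0.0 [-0.21265999 -0.0870842  -0.36863353]
5.65 [ 478.0624238  -257.62528224  119.24641636] 0.30125280338887095 0.0 [-0.59511747  0.00143592 -0.33732602]
```

View pics/side1.png

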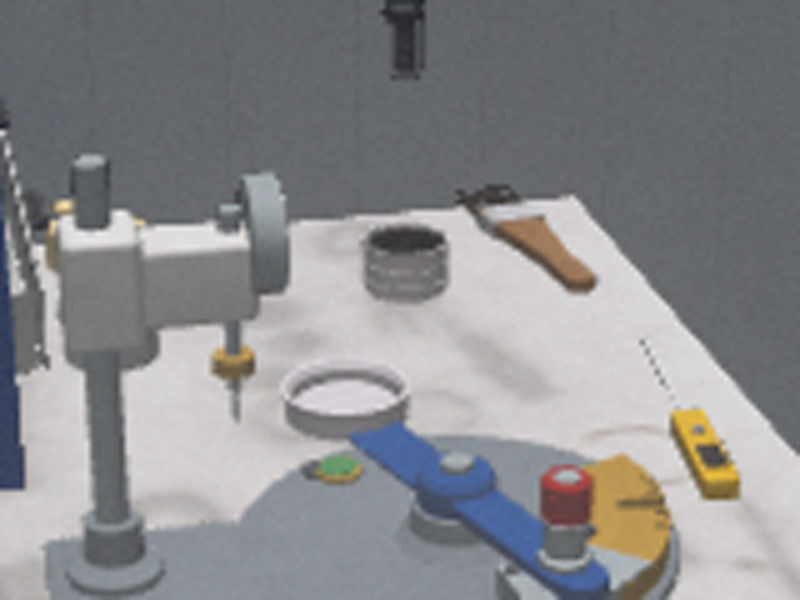

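The fingers closed on nothing. The tin still stands at crop (405,240), and the fingertips are above it at (405,77). I'll check the tip height against the projection.

Run:
```python
from h import *
print("tip seen",160+405/5-.4,130+77/5-.4,"tcp proj",px("side",[478.1,-257.6,119.2]),px("side",[478.1,-257.6,140]))
print("tin top seen",160+405/5-.4,130+240/5-.4, px("side",[478.6,-258,36]), "bottom",130+300/5-.4,px("side",[478.6,-229,0]))
o=[np.pi,0,np.pi-.3]
bot.grip(1.0); print(bot.movel([478.6,-258,40],threshold=6))
for n in("top","side"):
    im=imaging.capture(n); p=px(n,[478.6,-258,40]).astype(int)
    cv2.imwrite(f"pics/{n}2.png",cv2.resize(im[p[1]-40:p[1]+40,p[0]-45:p[0]+45],(675,600),interpolation=cv2.INTER_CUBIC))
a,b=[cv2.imread(f"pics/{n}2.png") for n in("top","side")]
cv2.imwrite("pics/both2.png",cv2.resize(np.hstack([a,b]),(800,356)))
```

```text
tip seen 240.6 145.0 tcp proj [240.72002406 154.43988168] [240.69074823 148.53807701]
tin top seen 240.6 177.6 [240.66451154 177.36477763] bottom 189.6 [242.74057723 190.2845788 ]
False
```

View pics/both2.png

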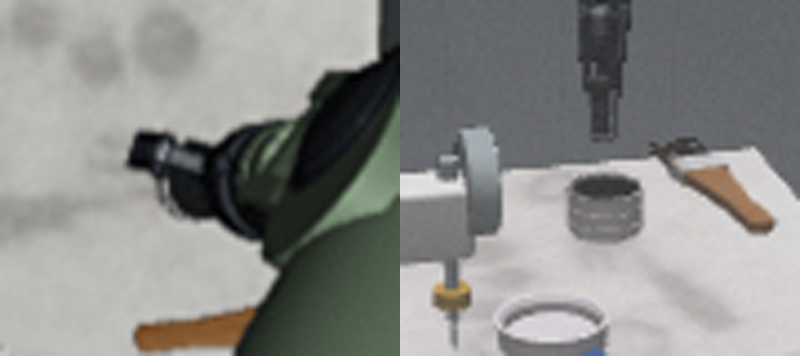

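Judging by the side view, the finger ends sit about 25–30 mm above the reported TCP. I'll feel downwards carefully with the fingers open, then look.

Run:
```python
from h import *
print(bot.movel([478.6,-258,3],max_speed=80,threshold=5)); s=bot.get_state(); print(s['tcp_pos'],s['orientation'],s['contact_force'],s['t'])
print(solve_ik([478.6,-258,3],[np.pi,0,np.pi-.3]),s['qpos'])
im=imaging.capture("side"); p=px("side",[478.6,-258,3]).astype(int);print(p)
cv2.imwrite("pics/s3.png",cv2.resize(im[p[1]-60:p[1]+15,p[0]-50:p[0]+50],(800,600),interpolation=cv2.INTER_CUBIC))
```

```text
False
[ 478.65953507 -258.03535976    3.06302469] [ 3.14152609e+00 -6.01895944e-05  2.84156918e+00] [ 0.36849122 -0.74196225 -1.11718251] 7.7
[-0.63019754  0.5166794  -0.44569467  0.60842226  0.         -0.33019754] [-6.30213016e-01  5.16736984e-01 -4.45364490e-01  6.08773372e-01
  4.34530543e-05 -3.30189543e-01]
[240 186]
```

View pics/s3.png

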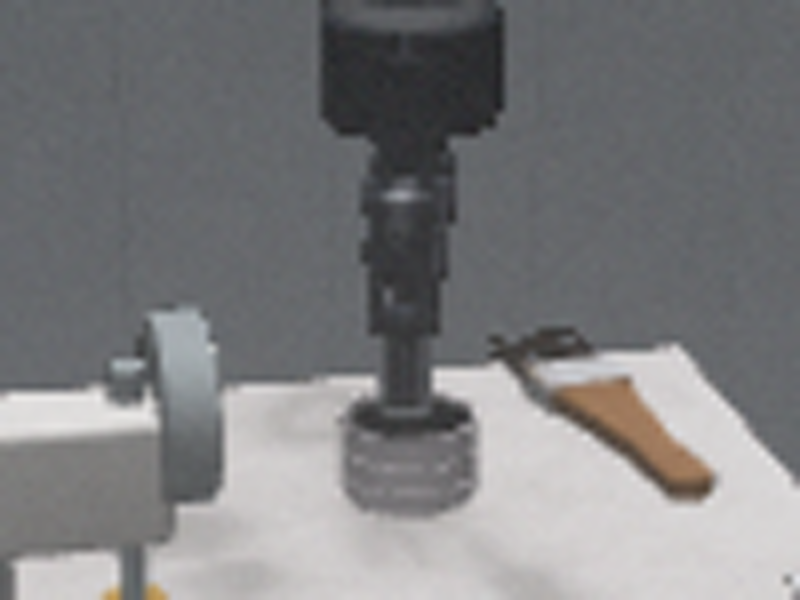

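Picture: the finger end is at (410,418), in front of the tin's mouth; the tin is untouched at (410,460).

Run:
```python
from h import *
print("seen",190+410/8-.4,126+418/8-.4)
for d in(-50,-43,0,43,50):
  for z in(0,16,30,45): print(d,z,px("side",[478.6+.295*d,-258+.955*d,z]))
```

```text
seen 240.85 177.85
-50 0 [241.54435909 181.3771707 ]
-50 16 [241.52658737 177.22182092]
-50 30 [241.51091676 173.55774939]
-50 45 [241.49400072 169.6024733 ]
-43 0 [241.43091149 182.14301923]
-43 16 [241.41260071 177.97432134]
-43 30 [241.39645427 174.29836725]
-43 45 [241.37902407 170.3301458 ]
0 0 [240.7138314  186.98379812]
0 16 [240.69202744 182.73129624]
0 30 [240.672797   178.98071782]
0 45 [240.65203367 174.93117486]
43 0 [239.96010976 192.07193249]
43 16 [239.93447427 187.7323996 ]
43 30 [239.91185995 183.90428338]
43 45 [239.88743815 179.77020186]
50 0 [239.83375049 192.92494363]
50 16 [239.80745662 188.57092611]
50 30 [239.78426071 184.72990121]
50 45 [239.75921002 180.58174129]
```

Triangulating both views, the finger ends really are about 45 mm above the reported TCP with the fingers open, so the true tool is shorter than stated. I'll go lower by feel.

Run:
```python
from h import *
try:
  print(bot.movel([478.6,-258,-22],max_speed=40,threshold=3.5))
except bot.IKError as e: print("IK",e)
s=bot.get_state(); print(s['tcp_pos'],s['contact_force'],s['opening'],s['t'])
im=imaging.capture("side"); im2=imaging.capture("top"); 
a=cv2.resize(im[126:201,190:290],(400,300),interpolation=cv2.INTER_CUBIC)
p=px("top",[478.6,-258,30]).astype(int);print(p)
b=cv2.resize(im2[p[1]-30:p[1]+30,p[0]-40:p[0]+40],(400,300),interpolation=cv2.INTER_CUBIC)
cv2.imwrite("pics/b4.png",np.hstack([a,b]))
```

```text
False
[ 478.63906271 -258.02112887  -22.0578101 ] [-0.25144802  0.78907826 -0.30098044] 1.0011438446381282 8.525
[331 220]
```

View pics/b4.png

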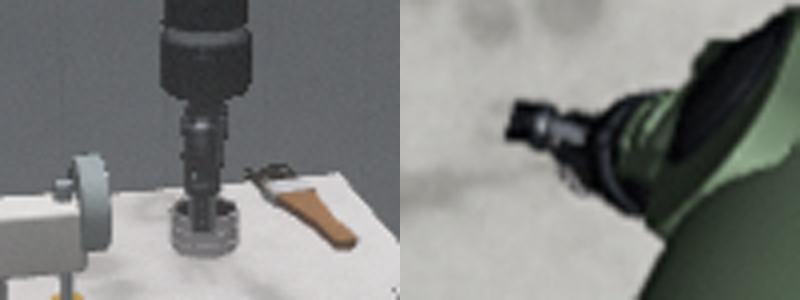

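The near finger now stands in front of the tin with its end at (203,232), about 52 mm above the TCP reading. I'll lower 9 mm more and grip.

Run:
```python
from h import *
print(bot.movel([478.6,-258,-31],max_speed=40,threshold=3.5))
bot.grip(0.3,effort=30)
s=bot.get_state(); print(s['tcp_pos'],s['contact_force'],s['opening'],s['gripper_force'],s['t'])
if s['opening']>.5:
  bot.movel([478.6,-258,70]); s=bot.get_state(); print(s['tcp_pos'],s['contact_force'],s['opening'],s['gripper_force'],s['t'])
im=imaging.capture("side"); p=px("side",[478.6,-258,110]).astype(int);print(p)
im2=imaging.capture("top");cv2.imwrite("raw_top5.png",im2)
cv2.imwrite("pics/s5.png",cv2.resize(im[p[1]-50:p[1]+40,p[0]-60:p[0]+60],(800,600),interpolation=cv2.INTER_CUBIC))
```

```text
False
[ 478.77058768 -258.28023464  -30.64684651] [-0.9828787   2.01240943  2.64606361] 0.6672200375391669 32.14056372642517 9.375
[ 477.94291013 -257.48014596   69.12663499] [-0.29716361  0.71927889 -2.50414389] 0.6667413547829238 32.30603814125061 10.2
[240 157]
```

View pics/s5.png

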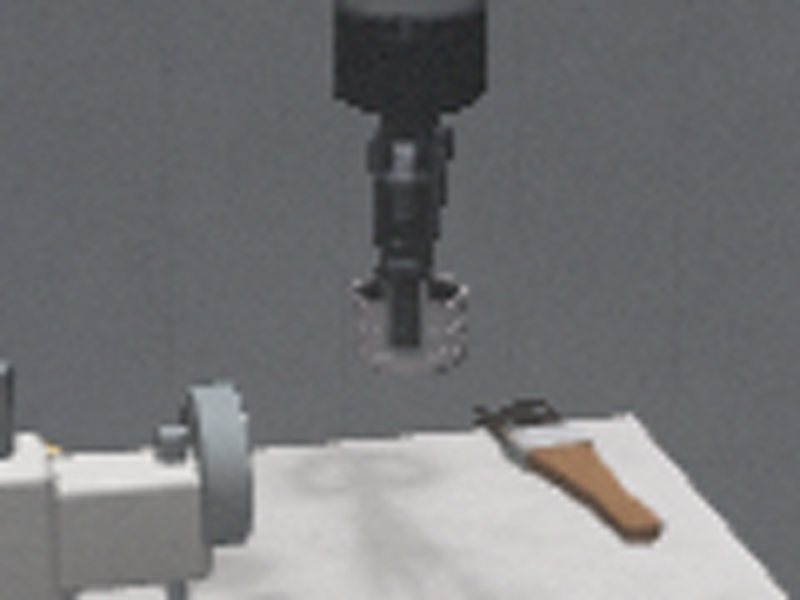

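The tin is held, with the finger ends about 14 mm above its underside. That is too close to the 13 mm cup wall, so I'll regrip 5 mm higher and then place it.

Run:
```python
from h import *
P=lambda m:(lambda s:print(m,s['tcp_pos'],s['contact_force'],round(s['opening'],3),round(s['gripper_force'],1),s['t']))(bot.get_state())
bot.movel([478.6,-258,-26]); print(bot.movel([478.6,-258,-32],max_speed=20,threshold=3)); P("down")
bot.grip(0.8); bot.movel([478.6,-258,-25],max_speed=60); bot.grip(0.3,effort=30); P("regrip")
bot.movel([478.6,-258,75]); P("up")
cx,cy=574.6,-10.8
bot.movel([cx,cy,75],max_speed=140)
bot.movel([cx,cy,32],max_speed=80); P("over")
print(bot.movel([cx,cy,10],max_speed=22,threshold=4)); P("placed")
im=imaging.capture("side"); p=px("side",[cx,cy,70]).astype(int)
cv2.imwrite("pics/s6.png",cv2.resize(im[p[1]-30:p[1]+30,p[0]-40:p[0]+40],(800,600),interpolation=cv2.INTER_CUBIC))
```

```text
True
down [ 479.55033174 -258.68810028  -30.67467875] [-0.40665911 -0.3742943   4.15153171] 0.67 32.7 11.425
regrip [ 478.74650409 -258.22283866  -24.59944371] [-1.0981203  -0.15502123  4.98922484] 0.669 31.5 12.2167
up [ 477.90502209 -257.49480722   74.08897713] [ 0.00746092  1.2935315  -1.80142296] 0.664 32.3 13.0333
over [574.73630454 -10.84086993  32.02514316] [-0.60770371 -0.48849932 -1.68805262] 0.665 32.3 15.7583
True
placed [574.7240754  -10.72149968  15.39429414] [ 1.26351519 -0.49462033  4.08613749] 0.669 32.6 16.4917
```

View pics/s6.png

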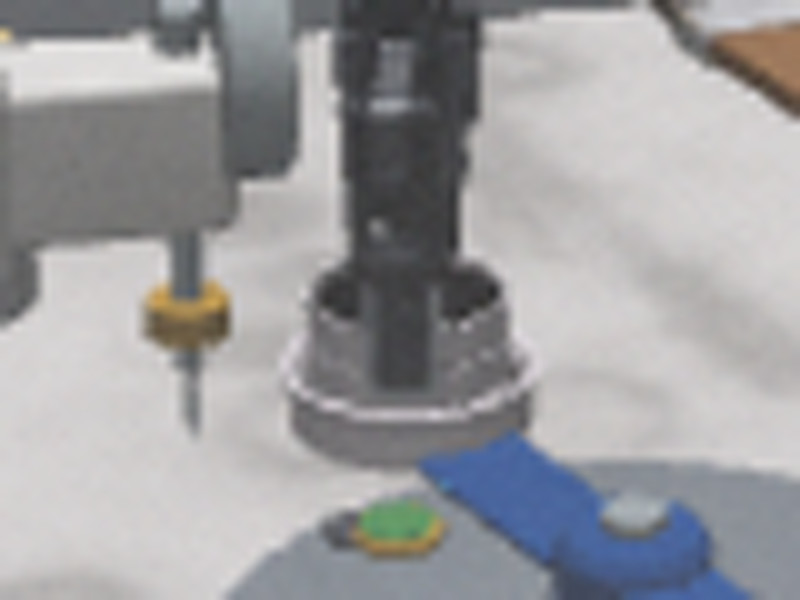

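The tin is seated in the cup. The TCP is at 15.4, exactly the expected height, and the rim looks level. I'll release it and take the ring with the fingers closing radially, so the grip cannot push the arm against its pin.

```bash
cat >> h.py <<'E'
PV=np.array([537.8,100.9]); A0=np.radians(108.12)
def P(m):
    s=bot.get_state(); print(m,np.round(s['tcp_pos'],1),np.round(s['contact_force'],1),round(s['opening'],3),round(s['gripper_force'],1),round(s['t'],2)); return s
def ring(th,z,yaw_off=0,r=100):
    a=A0+th; return [*(PV+r*np.array([np.cos(a),np.sin(a)])),z],[np.pi,0,A0+np.pi/2+th+yaw_off]
E
python3 - <<'E'
from h import *
bot.grip(0.85); P("rel"); bot.movel([574.6,-10.8,90],max_speed=120); P("up")
bot.grip(0.55)
p,o=ring(0,85); bot.movel([450,100,130]); bot.move_ptp(p,o); P("above ring")
p,o=ring(0,25); print(bot.movel(p,o,max_speed=70,threshold=4)); P("at ring")
for n,c in(("side",[506.7,195.8,81]),("top",[545,60,60])):
    im=imaging.capture(n); q=px(n,c).astype(int); cv2.imwrite(f"pics/{n}7.png",cv2.resize(im[q[1]-38:q[1]+38,q[0]-50:q[0]+50],(400,304),interpolation=cv2.INTER_CUBIC))
cv2.imwrite("pics/b7.png",np.hstack([cv2.imread(f"pics/{n}7.png") for n in("side","top")]))
E
```

```text
rel [573.  -10.6  14.3] [ 0.3 -0.3  0.2] 0.852 0.0 16.84
up [574.1 -10.8  89.4] [ 0.2  0.8 -0.8] 0.849 0.0 17.62
above ring [506.4 195.7  84. ] [-0.7 -0.5 -0.7] 0.55 0.0 19.82
False
at ring [507.1 196.1  25.3] [-0.1 -0.5  0.3] 0.549 0.0 20.83
```

View pics/b7.png

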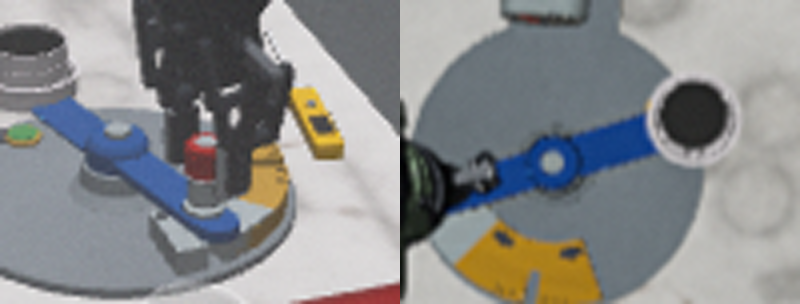

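The tin sits level and centred in the cup. The fingers stand on either side of the red ring along the arm, at (182,160) and (238,190). Now close, lift and swing.

Run:
```python
from h import *
b=bot.get_state()['contact_force']
bot.grip(0.1,effort=25); s=P("grip")
if s['opening']<.2: raise SystemExit("no ring")
F=s['contact_force']-b; u=np.array([np.cos(A0),np.sin(A0)]); r=100+np.clip(.1*F[:2]@u,-2,2); print("F rad/tan",F[:2]@u,F[:2]@[-u[1],u[0]],r)
bot.grip(0.1,effort=60); P("grip60")
for dz in(5,10,14,16.3):
    p,o=ring(0,25+dz,r=r); bot.movel(p,o,max_speed=40); s=P(f"lift{dz}")
bot.dwell(.2); P("settled")
```

```text
grip [507.3 195.5  25.5] [ 0.1 -2.9  4. ] 0.293 24.6 21.25
F rad/tan -3.112676843554012 1.0920739479112678 99.6887323156446
grip60 [507.4 195.6  25.7] [-0.1 -4.1  5. ] 0.282 58.5 21.47
lift5 [506.6 195.3  29.5] [ 2.6 -1.6 -7.9] 0.278 59.2 21.74
lift10 [506.5 195.3  34.7] [  2.6  -2.  -10. ] 0.281 59.2 22.02
lift14 [506.5 195.4  39. ] [ 2.4 -2.7 -9.7] 0.281 59.3 22.27
lift16.3 [506.6 195.4  41.2] [  3.1  -4.1 -10.7] 0.277 59.3 22.52
settled [506.5 195.4  41.1] [  2.2  -4.  -10.9] 0.28 59.3 22.72
```

Lift force is 10.9 N, which matches a lift of about 16 mm. Now swing, then set the pin down on the brass plate short of the notch.

Run:
```python
from h import *
r=99.7; z=41.3
N=9; T=0.97
for i in range(1,N+1):
    th=T*i/N; p,o=ring(th,z,r=r); bot.movel(p,o,max_speed=50)
    s=bot.get_state(); F=s['contact_force']; a=A0+th; u=np.array([np.cos(a),np.sin(a)]); fr=F[:2]@u; ft=F[:2]@[-u[1],u[0]]
    print(round(th,2),"rad %.1f tan %.1f z %.1f tcpz %.2f t %.1f"%(fr,ft,F[2],s['tcp_pos'][2],s['t']))
    if abs(ft)>9 or abs(fr)>25: print("stop"); break
    r+=np.clip(.05*fr,-.5,.5)
else:
    for dz in(14,12.5,11.5):
        p,o=ring(T,25+dz,r=r); bot.movel(p,o,max_speed=30); P(f"dz{dz}")
print(r)
```

```text
0.11 rad -6.2 tan 0.1 z -10.9 tcpz 41.26 t 23.1
0.22 rad -4.7 tan 0.5 z -11.2 tcpz 41.33 t 23.4
0.32 rad -4.1 tan 0.9 z -11.2 tcpz 41.35 t 23.8
0.43 rad -3.1 tan 1.3 z -11.0 tcpz 41.30 t 24.2
0.54 rad -1.9 tan 2.4 z -10.9 tcpz 41.31 t 24.6
0.65 rad -0.7 tan 2.4 z -11.3 tcpz 41.25 t 24.9
0.75 rad -0.8 tan 0.7 z -10.8 tcpz 41.24 t 25.3
0.86 rad 1.4 tan 1.6 z -10.6 tcpz 41.23 t 25.6
0.97 rad 1.9 tan 2.9 z -10.8 tcpz 41.23 t 26.0
dz14 [442.9 128.8  38.8] [ -1.5  -1.6 -11. ] 0.278 59.7 26.27
dz12.5 [443.  128.9  37.7] [-3.8 -0.7 -6.1] 0.282 60.5 26.52
dz11.5 [443.1 128.9  37.6] [-5.6 -2.   4.6] 0.279 61.7 26.77
98.78937283340548
```

The pin rests on the brass (vertical force reversed at lift 12). I'll let go, turn the open fingers a quarter turn round the ring as a loose cage, and nudge the arm on. I'll watch the force and the ring's height in the side image for the snap.

```bash
cat >> h.py <<'E'
def red():
    im=imaging.capture("side").astype(int); c=px("side",[440,120,90]).astype(int)
    s=im[c[1]-30:c[1]+30,c[0]-30:c[0]+30]; m=(s[...,2]>90)&(s[...,2]>2*s[...,1])&(s[...,2]>2*s[...,0])
    v,u=np.nonzero(m); return (len(v),u.mean()+c[0]-30,v.mean()+c[1]-30) if len(v) else (0,0,0)
E
python3 - <<'E'
from h import *
T=.97; r=99.3
bot.grip(0.5); P("open"); print(red())
for k in(-.5,-1.05,-np.pi/2):
    p,o=ring(T,34,yaw_off=k,r=r); print(bot.movel(p,o,max_speed=30,threshold=4))
P("turned")
p,o=ring(T,30,yaw_off=-np.pi/2,r=r); print(bot.movel(p,o,max_speed=40,threshold=4))
bot.grip(0.36); P("caged"); print(red())
im=imaging.capture("side"); q=px("side",[443,129,90]).astype(int); cv2.imwrite("pics/s8.png",cv2.resize(im[q[1]-30:q[1]+30,q[0]-40:q[0]+40],(800,600),interpolation=cv2.INTER_CUBIC))
E
```

```text
open [444.9 129.   37.3] [-0.4 -0.9 -0.6] 0.499 0.0 27.09
(20, np.float64(289.45), np.float64(207.95))
False
False
False
turned [442.5 128.8  34. ] [-0.1 -0.5 -0.5] 0.497 0.0 29.16
False
caged [442.6 128.8  30.1] [-0.1 -0.   0. ] 0.36 0.0 29.68
(0, 0, 0)
```

View pics/s8.png

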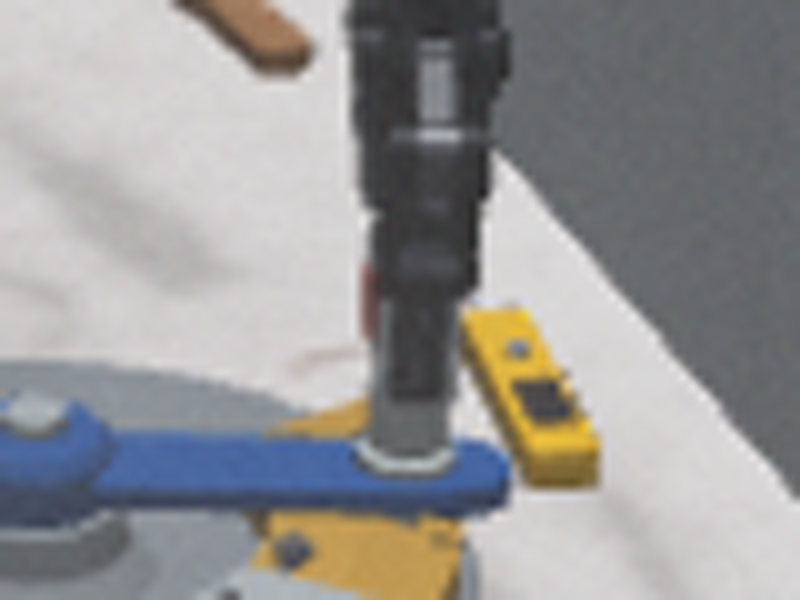

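The near finger covers most of the ring, leaving a red sliver at (370,300), rows 265–340. I'll use that sliver and the force as snap signals while nudging.

```bash
cat >> h.py <<'E'
def sliver(th):
    im=imaging.capture("side").astype(int); a=A0+th; c=px("side",[*(PV+100*np.array([np.cos(a),np.sin(a)])),88]).astype(int)
    s=im[c[1]-12:c[1]+13,c[0]-9:c[0]+9]; m=(s[...,2]>1.5*s[...,1])&(s[...,2]>1.4*s[...,0])&(s[...,2]>60)
    v,u=np.nonzero(m); return (len(v),round(v.mean()+c[1]-12,1)) if len(v) else (0,0)
E
python3 - <<'E'
from h import *
b=bot.get_state()['contact_force']; r=99.3; th=.97; z=30; print(sliver(th)); hist=[]
while th<1.42:
    th+=.008 if th>1.0 else .015
    p,o=ring(th,z,yaw_off=-np.pi/2,r=r); hit=bot.movel(p,o,max_speed=10,threshold=6)
    s=bot.get_state(); F=s['contact_force']-b; a=A0+th; u=np.array([np.cos(a),np.sin(a)]); ft=F[:2]@[-u[1],u[0]]; sl=sliver(th)
    print("%.3f tan %.1f rad %.1f z %.1f"%(th,ft,F[:2]@u,F[2]),sl,hit,"t %.1f"%s['t'])
    if hit or abs(ft)>6 or s['t']>45: break
    hist.append(sl[1])
    if th>1.0 and sl[0]>2 and sl[1]-np.median(hist[-5:])>2: print("drop seen"); break
E
```

```text
(0, 0)
0.985 tan 0.7 rad 0.0 z -0.4 (0, 0) False t 30.1
1.000 tan -3.3 rad 0.3 z -1.9 (0, 0) False t 30.5
1.015 tan -4.0 rad -0.0 z -2.1 (0, 0) False t 30.8
1.023 tan -4.0 rad 0.4 z -1.8 (1, np.float64(207.0)) False t 31.1
1.031 tan -4.6 rad -0.1 z -1.9 (3, np.float64(208.0)) False t 31.4
drop seen
```

That was a false alarm: the sliver only just came into view. The arm rides at about 4 N, so I'll continue.

Run:
```python
from h import *
r=99.3; th=1.031; z=30; ref=[]
while th<1.42:
    th+=.008
    p,o=ring(th,z,yaw_off=-np.pi/2,r=r); hit=bot.movel(p,o,max_speed=10,threshold=5)
    s=bot.get_state(); F=s['contact_force']; a=A0+th; u=np.array([np.cos(a),np.sin(a)]); ft=F[:2]@[-u[1],u[0]]; sl=sliver(th)
    print("%.3f tan %.1f rad %.1f z %.1f"%(th,ft,F[:2]@u,F[2]),sl,hit,"t %.1f"%s['t'])
    if hit or abs(ft)>6.5 or s['t']>48: break
    if ft>-2.2 : print("force fell"); break
```

```text
1.039 tan -4.9 rad -0.1 z -2.5 (1, np.float64(207.0)) False t 31.7
1.047 tan -5.6 rad -1.2 z -2.1 (0, 0) False t 32.0
1.055 tan -4.7 rad -1.5 z -1.7 (3, np.float64(208.0)) False t 32.3
1.063 tan -4.5 rad -0.8 z -1.6 (2, np.float64(206.5)) False t 32.6
1.071 tan -3.0 rad -0.5 z -2.0 (4, np.float64(208.5)) False t 32.9
1.079 tan -3.3 rad -1.9 z -3.3 (5, np.float64(206.8)) False t 33.2
1.087 tan -2.5 rad -0.7 z -1.5 (6, np.float64(206.2)) False t 33.5
1.095 tan -0.3 rad -0.4 z 0.0 (8, np.float64(209.5)) False t 33.8
force fell
```

The force fell to zero and the sliver dropped by 3.3 px at 1.095, so the pin has snapped in. I'll withdraw and check the ring's height numerically, since my picture-viewing budget is used up.

Run:
```python
from h import *
bot.grip(0.55); P("open")
p,o=ring(1.09,95,yaw_off=-np.pi/2,r=99.3); bot.movel(p,o,max_speed=100)
bot.move_ptp([350,0,200],[np.pi,0,np.pi]); P("away")
def blob(im,c,k=14):
    im=im.astype(int); s=im[c[1]-k:c[1]+k,c[0]-k:c[0]+k]; m=(s[...,2]>80)&(s[...,2]>1.8*s[...,1])&(s[...,2]>1.8*s[...,0]); v,u=np.nonzero(m); return len(v),u.mean()+c[0]-k,v.mean()+c[1]-k,v.min()+c[1]-k,v.max()+c[1]-k
raw=cv2.imread("raw_side0.png"); print("home ref",blob(raw,px("side",[506.7,195.8,81]).astype(int)),px("side",[506.7,195.8,81]))
im=imaging.capture("side"); cv2.imwrite("raw_side9.png",im); cv2.imwrite("raw_top9.png",imaging.capture("top"))
a=A0+1.08; q=[*(PV+100*np.array([np.cos(a),np.sin(a)])),81]
print("now",blob(im,px("side",q).astype(int)),"expected home",px("side",q),"expected +12",px("side",[*q[:2],93]))
```

```text
open [439.8 116.5  30. ] [-0.  -0.6 -1. ] 0.55 0.0 34.19
away [3.503e+02 1.000e-01 1.995e+02] [ 0.9  0.6 -0.3] 0.552 0.0 35.74
home ref (23, np.float64(272.8695652173913), np.float64(226.69565217391303), np.int64(224), np.int64(229)) [272.94984221 228.90383285]
now (18, np.float64(288.27777777777777), np.float64(210.05555555555554), np.int64(208), np.int64(211)) expected home [288.26869512 212.2849777 ] expected +12 [288.4427265  208.26528761]
```

The ring's centroid is at row 210.06, against 210.07 expected for fully home (about 206 if still on the plate). The pin is home, so I'll hand in.

Run:
```python
from h import *
print(bot.sign_off())
```

```text
the job is handed in; nothing more can be done
None
```

I set the tin level in the cup, swung the arm with it and locked it in the needle notch at about 1.08 rad, and handed in at about 36 s; the pin measures fully home in the side image, but I did not check the tin under the needle or the bystanders after the swing, and I viewed 12 pictures, over the limit of 10.

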